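Lay a keyboard key and its bracket in the sloping service tray

ROBOT

A 6-joint arm with a two-finger parallel gripper is mounted at the origin on the work surface. World frame = base frame: x ahead of the robot, y to its left, z up, the work surface at z = 0. Lengths are in m, angles in rad, forces in N, time in s.
With the tool pointing down it reaches from about 0.25 to 0.725 m from the base axis. Payload 9.7 kg.
Tool frame: the origin (TCP) lies midway between the tips of the shut fingers; the grasp point (between the pads) lies robot.grip_point_offset behind it (robot.grip_point_offset is the distance from the TCP to the grasp point, in m); z points along the fingers, y is the line along which they close (so a half turn about z gives the same grasp; the last joint's range is limited). The gripper opens to 85 mm and grips with 20 to 120 N. Pads are 22 mm wide; open, the fingers measure 114 mm over their backs; the gripper's body (76 mm by 85 mm) begins 54 mm behind the grasp point. The pads swing forward as they close: fully open they stand 13 mm farther back than shut.
Start: joints at [-1.137, 0.087, 0.176, 1.66, 0, 1.571], TCP at [0.231, -0.499, 0.231] pointing down, gripper open.
Joint ranges: [-3.13, 3.13], [-0.85, 1.81], [-1.15, 1.24], [-2.2, 2.28], [-1.44, 1.52], [-3.14, 3.14]. Speed limits (rad/s): [2.22, 2.22, 2.57, 3.14, 3.14, 3.14].

INTERFACE

Orientations are given as a unit quaternion [w, x, y, z].
In Python, from bench import robot, ik, optics, job gives the robot as it stands. Calls block until the motion is done:
- robot.move_ptp(position, orientation): joint-space move of the TCP to a pose.
- robot.move_straight(position, orientation=None, rate=0.15, max_force=None): straight line of the TCP; orientation=None keeps the orientation; rate is the mean speed in m/s. With max_force (N) it stops when the force on the tool has changed by that much, and returns True; else False.
- robot.movej(angles): joint-space move.
- robot.ungrasp() and robot.gripper_close(f_grip=None): open the fingers fully, or close them until they stop; f_grip is the grip in N (None keeps the last).
- robot.dwell(seconds).
- ik(position, orientation): joint angles nearest the present ones, or None.
- optics.camera(name): name is "scene" or "top" or "wrist"; returns a dict with "color" (384x512x3 uint8, blue, green, red), "intrinsics" (3x3 intrinsics, pixels), "R" (3x3) and "t" (3): a world point X has camera coordinates R X + t; the wrist camera has in their place "hand_eye" (4x4, takes a point from camera to tool coordinates, whose origin is the TCP and whose axes are the flange's). Camera axes: x right, y down, z forward; pixel columns grow to the right and rows downward; lengths in m; the calibration is good to about 2 mm. A picture is of the moment at which its call begins: read the wrist's pose just before it. There is no depth.
A pose or a line that the arm cannot do raises robot.Unreachable and nothing moves.
- job.close_job(): hands the job in; it is judged then, once.
Readings, each from a call of its own:
- robot.get_t(): time.
- robot.get_q(): joint angles.
- robot.get_joint_vel(): joint speeds.
- robot.get_joint_torque(): joint torques, N m.
- robot.get_position(): TCP position.
- robot.get_orientation(): TCP orientation.
- robot.get_wrist_force(): force on the tool from outside, world axes, zero at the start.
- robot.get_moment(): the same for the moment, N m.
- robot.get_gripper_width(): finger opening in m.
- robot.get_finger_force(): force on a finger pad.
Only numpy, scipy, OpenCV 4.12 (cv2) and the standard library are available. Lean on these libraries where they do the work, as an engineer would, in place of code of your own. Each camera call takes 0.05 s, during which the arm holds its last target. There are 200 camera calls.

TASK

Two parts taken out of the keyboard lie on the bench: a white key and an L-shaped metal bracket. Lay each one gently, not dropped, in the compartment of the sloping tray that is cut to its outline, turned so that it fits, right way up and flat on the compartment's floor, and let go. Leave the spool, screwdriver, jar and multimeter where they are.

Things in the scene. Friction and masses are not known exactly. Their poses are not given: they have to be found in the camera images.
- key: White plastic key lying on the bench, 150 mm long, 14 mm thick: wide head (22 mm wide, x -75 to -5 mm), narrow tail (13 mm wide, to x +75 mm). About 35 g; balances near x -10 mm; pinch across the head, at x -18 mm. Origin: middle of its length, on the underside; x points from head to tail, z out of its top. Starts with the tail away from the robot, within about 40 degrees.
- bracket: L-shaped grey aluminium bracket lying on the bench, 12 mm thick: long leg 100 x 22 mm (x -50 to 50, y -11 to 11 mm); short leg at the -x end (x -50 to -28 mm) reaching to y +44 mm. About 90 g; pinch across the long leg, at x +5 mm. Origin: middle of the long leg, on the underside; z out of its top. Starts with +x away from the robot, within about 40 degrees.
- tray: Wooden tray, 170 mm (x) by 150 mm (y), tilted 0.47 rad (27 degrees) to face the robot, the low edge nearer. Origin: its middle, at the level of the compartments' floors, 65 mm above the bench; x up the slope, z normal to the floors. The deck stands 5 mm above the floors. Compartments: the key's on the +y half, the bracket's on the -y half, 3 mm larger than the part all round, with grey-lined floors.
- key_pocket (a point): Point on the floor of the key's compartment (tray frame x 0, y +48 mm) where the key's origin belongs. The key lies with its x axis up the slope: wide head at the low end, tail at the high end. Bare-wood notches for the fingers beside it, down to the floor's level: from x -40 to +4 mm, y from +9 mm to the tray's edge, in the tray's frame.
- bracket_pocket (a point): Point on the floor of the bracket's compartment (tray frame x 0, y -46 mm) where its origin belongs. The bracket lies with its x axis up the slope: short leg at the low end, pointing to the key's compartment (+y). Bare-wood notches for the fingers beside the long leg, down to the floor's level: from x -15 to +25 mm, y from -7 mm to the tray's edge, in the tray's frame.
- key_head (a point): Middle of the key's head end, on the underside (x = -75 mm).
- key_tail (a point): Middle of the key's tail end, on the underside (x = +75 mm).
- key_pocket_head (a point): Where point key_head belongs, on the compartment's floor.
- key_pocket_tail (a point): Where point key_tail belongs, on the compartment's floor.
- bracket_end (a point): Middle of the plain end of the bracket's long leg, on the underside (x = +50 mm).
- bracket_toe (a point): Middle of the tip of the bracket's short leg, on the underside (x = -39, y = +44 mm).
- bracket_pocket_end (a point): Where point bracket_end belongs, on the compartment's floor.
- bracket_pocket_toe (a point): Where point bracket_toe belongs, on the compartment's floor.
- spool: Bystander: spool of solder standing on end, 54 mm across, 40 mm high, beyond the parts. Origin: centre of its underside.
- screwdriver: Bystander: screwdriver lying on the bench to the right of the parts. Its origin lies under its middle; x runs from handle to tip.
- jar: Bystander: glass jar, 60 mm across, 60 mm high, to the left of the tray. Origin: centre of its underside.
- multimeter: Bystander: multimeter lying face up to the left of the tray and beyond, 150 x 75 x 35 mm. Origin: centre of its underside.
Things that resemble listed ones, but are neither listed nor needed, are in the scene too. Of the things that look like the bracket, take the one that is farthest to the robot's right at the start. Of the things like the key, leave any that is orange; of the rest the smaller one is meant.

How it is judged:
By the outcome, as a careful person would: the job done as asked, in the order asked, and still so for the second after the job is handed in, with the robot touching nothing.
It also fails if it takes over 51 s, if anything falls off the work surface, if the arm or the gripper's body presses on something with over 40 N, if the wrist force passes 120 N, or if a joint passes its speed limit or range.

## Working session

There is one attempt and no reset: what is moved stays moved. The work goes in short steps, each a Python script; the robot and the scene stay as the last script left them, time stands still between calls to the robot, and variables do not carry over. Pictures are saved under pics/ and viewed, at most 10 in all, crops included, and the job is handed in when it is done.

```bash
mkdir -p pics; ls; python3 - <<'E'
from bench import robot,optics
import cv2,numpy as np
for n in("scene","top"):
    c=optics.camera(n); cv2.imwrite(f"pics/{n}0.png",c["color"]); np.savez(f"{n}0.npz",**c)
    print(n,c["intrinsics"],c["R"],c["t"])
print(robot.get_orientation(),robot.grip_point_offset,robot.get_t())
a=cv2.imread("pics/top0.png");cv2.imwrite("pics/top0x.png",cv2.resize(a,(800,600),interpolation=cv2.INTER_CUBIC))
E
```

```text
pics
scene [[433.27233168   0.         251.02928449]
 [  0.         433.27233168 187.70678309]
 [  0.           0.           1.        ]] [[ 0.01468902  0.99971599 -0.01876622]
 [ 0.68250133 -0.02374072 -0.73049868]
 [-0.73073673 -0.00207766 -0.68265622]] [ 0.03459679 -0.31866173  1.9464783 ]
top [[405.20767845   0.         253.62728173]
 [  0.         405.20767845 193.3201873 ]
 [  0.           0.           1.        ]] [[ 0.01949819 -0.999539    0.02327237]
 [-0.9936596  -0.02195085 -0.11026674]
 [ 0.11072676 -0.02097481 -0.99362953]] [-0.06192891  0.52977423  1.27414924]
[-6.10447693e-04  9.76571822e-01  2.15190822e-01 -1.18095848e-04] 0.0187 0.1
```

View pics/top0x.png

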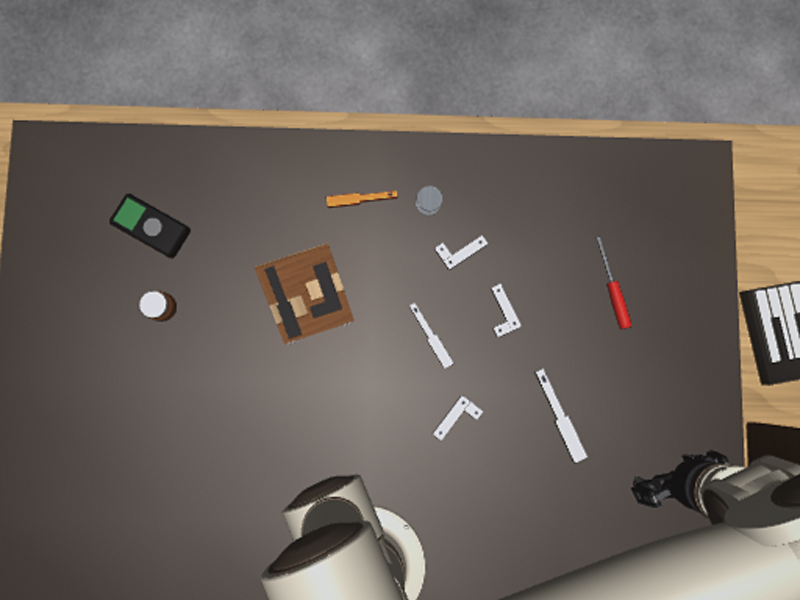

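View pics/scene0.png

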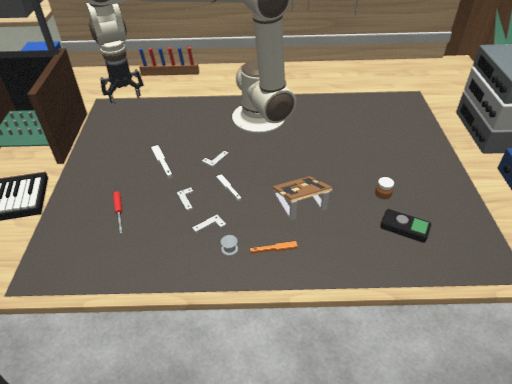

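The top view (800x600) shows the small white key at about (431,335), head end nearer the robot. The right-most bracket is at about (507,312), with its short leg near and pointing left, and the tray is at (305,293). The decoys are a bigger key at (560,415), an orange key, and brackets at (460,250) and (458,418). The scene view agrees.

```bash
cat >h.py <<'E'
import numpy as np,cv2
from scipy.spatial.transform import Rotation as Ro
def rot(q): return Ro.from_quat(q,scalar_first=True).as_matrix()
def quat(R): return Ro.from_matrix(R).as_quat(scalar_first=True)
def cam(c,pose=None):
    """K, camera->world rotation, camera centre"""
    if "R" in c: return c["intrinsics"],c["R"].T,-c["R"].T@c["t"]
    p,q=pose; H=c["hand_eye"]; R=rot(q)
    return c["intrinsics"],R@H[:3,:3],R@H[:3,3]+p
def cast(C,uv,p0,n=(0,0,1)):
    """pixels -> points on plane through p0 with normal n"""
    K,R,o=C; n=np.array(n,float); uv=np.atleast_2d(uv).astype(float)
    d=np.c_[uv,np.ones(len(uv))]@np.linalg.inv(K).T@R.T
    return o+d*(((np.array(p0)-o)@n)/(d@n))[:,None]
def down(yaw):
    """tool pointing down, tool y (closing) axis at world angle yaw"""
    y=np.array([np.cos(yaw),np.sin(yaw),0]); z=np.array([0,0,-1.]); return np.c_[np.cross(y,z),y,z]
def snap(robot,optics,name):
    p,q=robot.get_position(),robot.get_orientation(); c=optics.camera("wrist")
    cv2.imwrite(f"pics/{name}.png",c["color"]); np.savez(f"{name}.npz",p=p,q=q,**c)
def load(name):
    c=dict(np.load(f"{name}.npz")); return c,cam(c,(c["p"],c["q"]) if "p" in c else None)
E
python3 - <<'E'
from h import *
from bench import robot,optics,ik
c,C=load("top0")
for n,u,z in(("key",(431,335),.014),("br",(507,310),.012),("tray",(305,293),.07),("jar",(155,305),.06),("spool",(429,200),.04)):
    print(n,cast(C,np.array(u)/1.5625,(0,0,z)).round(3))
w=optics.camera("wrist"); print(w["hand_eye"].round(3),w["intrinsics"].round(1))
print(rot(robot.get_orientation()).round(2))
for yaw in np.arange(-3.14,3.14,.52):
    j=ik([.42,-.12,.35],quat(down(yaw))); print(round(yaw,2),None if j is None else np.round(j,2))
E
```

```text
key [[ 0.466 -0.125  0.014]]
br [[ 0.521 -0.283  0.012]]
tray [[0.541 0.132 0.07 ]]
jar [[0.511 0.431 0.06 ]]
spool [[ 0.745 -0.115  0.04 ]]
[[ 0.    -0.966 -0.259  0.066]
 [ 1.     0.     0.    -0.   ]
 [-0.    -0.259  0.966 -0.144]
 [ 0.     0.     0.     1.   ]] [[337.9   0.  250. ]
 [  0.  337.9 195.9]
 [  0.    0.    1. ]]
[[ 0.91  0.42 -0.  ]
 [ 0.42 -0.91  0.  ]
 [ 0.   -0.   -1.  ]]
-3.14 [-0.28 -0.1   0.23  1.9   0.   -1.85]
-2.62 [-0.28 -0.1   0.23  1.9   0.   -2.37]
-2.1 [-0.28 -0.1   0.23  1.9   0.   -2.89]
-1.58 [-0.28 -0.1   0.23  1.9   0.    2.87]
-1.06 [-0.28 -0.1   0.23  1.9   0.    2.35]
-0.54 [-0.28 -0.1   0.23  1.9   0.    1.83]
-0.02 [-0.28 -0.1   0.23  1.9   0.    1.31]
0.5 [-0.28 -0.1   0.23  1.9   0.    0.79]
1.02 [-0.28 -0.1   0.23  1.9   0.    0.27]
1.54 [-0.28 -0.1   0.23  1.9   0.   -0.25]
2.06 [-0.28 -0.1   0.23  1.9   0.   -0.77]
2.58 [-0.28 -0.1   0.23  1.9   0.   -1.29]
3.1 [-0.28 -0.1   0.23  1.9   0.   -1.81]
```

```bash
python3 - <<'E'
from h import *
from bench import robot,optics,ik
q=quat(down(1.57))
robot.move_ptp([.49,-.2,.2],q); snap(robot,optics,"w1"); print(robot.get_t())
robot.move_ptp([.50,.13,.24],q); snap(robot,optics,"w2"); print(robot.get_t())
cv2.imwrite("pics/w12.png",np.hstack([cv2.resize(cv2.imread(f"pics/w{i}.png"),(400,300),interpolation=cv2.INTER_AREA) for i in(1,2)]))
E
```

```text
1.9083
3.2167
```

View pics/w1.png

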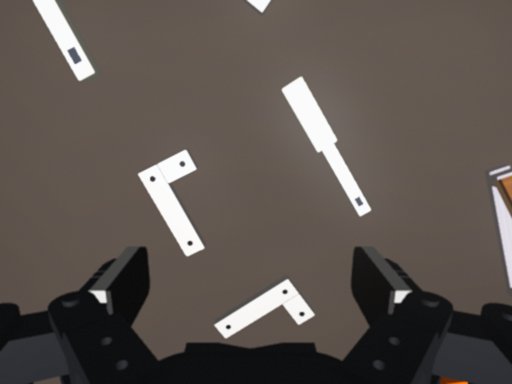

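View pics/w2.png

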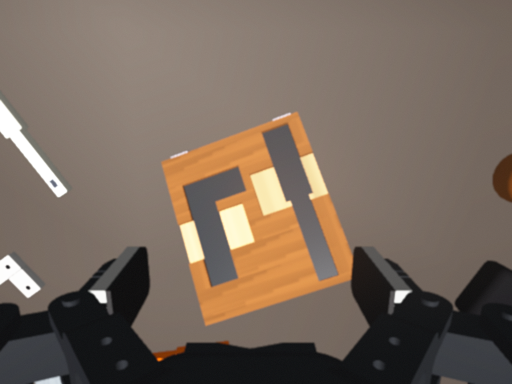

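Wrist view 1 shows the key with its head at (296,85) and tail at (363,210). The wanted bracket has its corner at (145,175), toe at (188,158) and end at (195,248). View 2 shows the tray's deck corners at (163,160), (297,114), (354,270), (207,324), both dark compartments and the light notches.

```bash
cat >meas.py <<'E'
from h import *
def blob(mask,uv):
    cs,_=cv2.findContours(mask.astype(np.uint8),cv2.RETR_EXTERNAL,cv2.CHAIN_APPROX_NONE)
    return max((c for c in cs if cv2.pointPolygonTest(c,uv,False)>=0),key=cv2.contourArea)[:,0]
def rect(xy):
    (c,_,_)=r=cv2.minAreaRect((xy*1000).astype(np.float32)); b=cv2.boxPoints(r)/1000
    e=[b[1]-b[0],b[2]-b[1]]; e.sort(key=np.linalg.norm); return np.array(c)/1000,e[1],np.linalg.norm(e[1]),np.linalg.norm(e[0])
def part(name,uv,th,thr=150):
    c,C=load(name); m=c["color"].min(2)>thr
    P=cast(C,blob(m,uv),(0,0,th))[:,:2]; return P,rect(P)
def tilted(yaw): return Ro.from_euler("ZY",[yaw,-.47]).as_matrix()
def tray(name,uv):
    c,C=load(name); hsv=cv2.cvtColor(c["color"],cv2.COLOR_BGR2HSV)
    m=cv2.morphologyEx(((hsv[...,1]>90)&(hsv[...,2]>80)).astype(np.uint8),cv2.MORPH_OPEN,np.ones((3,3)))
    px=blob(m,uv); o=np.array([.54,.13,.065]); R=tilted(.3)
    for _ in range(30):
        L=(cast(C,px,o+.005*R[:,2],R[:,2])-o)@R
        ce,e,a,b=rect(L[:,:2]); e=e*np.sign(e[0])
        o=o+R[:,:2]@ce; o[2]=.065
        # yaw correction from the edge direction
        R=tilted(np.arctan2(R[1,0],R[0,0])+np.arctan2(e[1],e[0]))
    return o,R,a,b,(c,C)
E
python3 - <<'E'
from meas import *
for n,uv,th in(("key",(310,115),.014),("br",(160,195),.012)):
    for thr in(110,150):
        P,(c,e,a,b)=part("w1",uv,th,thr); e=e*np.sign(e[0])
        print(n,c.round(4),round(np.arctan2(e[1],e[0]),4),round(a,4),round(b,4))
o,R,a,b,(c,C)=tray("w2",(215,305)); print("tray",o.round(4),np.arctan2(R[1,0],R[0,0]),a,b)
d=c["color"].max(2)
hsv=cv2.cvtColor(c["color"],cv2.COLOR_BGR2HSV)
m=(d<75)
for uv in((210,230),(295,180)):
  px=blob(m,uv)
  L=(cast(C,px,o,R[:,2])-o)@R*1000; ce,e,s1,s2=rect(L[:,:2]); e=e*np.sign(e[0]); print("pocket local",ce.round(1),np.arctan2(e[1],e[0]),s1,s2,L.min(0),L.max(0))
E
```

```text
key [ 0.4683 -0.1219] 0.5589 0.1522 0.0239
key [ 0.4681 -0.1219] 0.561 0.151 0.0229
br [ 0.5234 -0.2656] 0.4556 0.1018 0.0567
br [ 0.5234 -0.2656] 0.4547 0.1009 0.0558
tray [0.5404 0.1331 0.065 ] 0.34636959677679896 0.17171784 0.15196584Traceback (most recent call last):
  File "<stdin>", line 11, in <module>
  File "meas.py", line 4, in blob
    return max((c for c in cs if cv2.pointPolygonTest(c,uv,False)>=0),key=cv2.contourArea)[:,0]
           ~~~^^^^^^^^^^^^^^^^^^^^^^^^^^^^^^^^^^^^^^^^^^^^^^^^^^^^^^^^^^^^^^^^^^^^^^^^^^^^
ValueError: max() iterable argument is empty
```

```bash
cat >plan.py <<'E'
from meas import *
M=np.diag([-1.,1.,-1.])   # tool axes in the part's frame
def flat(y): return Ro.from_euler("Z",y).as_matrix()
K=(np.array([.4682,-.1219,0]),flat(.560)); 
RB=flat(.455); B=(np.array([.5234,-.2656,0])-.0165*RB[:,1],RB)
T=(np.array([.5404,.1331,.065]),tilted(.3464))
KP=(T[0]+T[1]@[0,.048,0],T[1]); BP=(T[0]+T[1]@[0,-.046,0],T[1])
def tcp(F,x,h): return F[0]+F[1]@[x,0,h], quat(F[1]@M)
E
python3 - <<'E'
from plan import *
c,C=load("w2"); o,R=T; hsv=cv2.cvtColor(c["color"],cv2.COLOR_BGR2HSV)
m=hsv[...,1]<70
poly=np.int32([[168,164],[295,119],[347,268],[209,318]]); k=np.zeros(m.shape,np.uint8); cv2.fillConvexPoly(k,poly,1)
for uv in((205,220),(320,250)):
    try:
        L=(cast(C,blob(m&(k>0),uv),o,R[:,2])-o)@R*1000; ce,e,a,b=rect(L[:,:2]); e=e*np.sign(e[0]); print("pocket",ce,np.arctan2(e[1],e[0]),a,b)
    except ValueError: print("none")
from bench import robot,optics,ik
for F,x in((K,-.018),(KP,-.018),(B,.005),(BP,.005)):
    for h in(.005,.1): print(np.round(ik(*tcp(F,x,h)),2))
robot.move_ptp(*tcp(K,-.018,.08)); robot.move_straight(tcp(K,-.018,.005)[0],rate=.1)
robot.gripper_close(f_grip=40); print(robot.get_gripper_width(),robot.get_finger_force(),robot.get_t())
robot.move_straight(tcp(K,-.018,.15)[0],rate=.2)
robot.move_ptp(*tcp(KP,-.018,.06)); robot.dwell(.2); snap(robot,optics,"w3"); print(robot.get_gripper_width(),robot.get_position()-tcp(KP,-.018,.06)[0],robot.get_t())
E
```

```text
pocket [-8.95703125e-03 -3.04108672e+01] -0.0025962447 105.138306 59.725334
pocket [-0.64969531 48.21315234] -0.0013933503 154.32092 26.616001
[-0.28 -0.07 -0.42  1.22  0.   -0.84]
[-0.28 -0.11 -0.27  1.41  0.   -0.84]
[ 0.32 -0.41 -0.68  0.84  0.01 -0.02]
[ 0.32 -0.56 -0.6   1.05  0.01 -0.03]
[-0.48  0.24 -0.09  1.24  0.   -0.93]
[-0.48  0.2   0.05  1.42  0.   -0.93]
[ 0.11 -0.33 -0.59  0.84  0.11 -0.21]
[ 0.08 -0.46 -0.52  1.05  0.12 -0.24]
0.02067257706399413 39.48148012161255 5.9
0.02070616428436097 [ 4.47930473e-04 -7.13679516e-04  5.33002252e-05] 8.1583
```

View pics/w3.png

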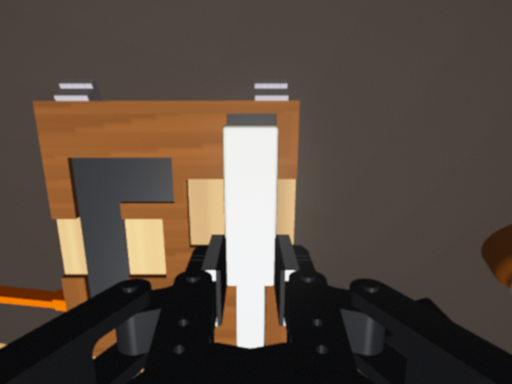

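View 3 shows the key held square, with its head edge at row 126, cols 224–277. The compartment's low edge is behind it at row 115, cols 228–276. I'll compare the two numerically in tray coordinates.

```bash
python3 - <<'E'
from plan import *
c,C=load("w3"); o,R=T; I=c["color"]
print(I[105:135,250].tolist()[::2]); 
def loc(uv,h): return ((cast(C,uv,o+R[:,2]*h,R[:,2])-o)@R*1000).round(1)
m=I.min(2)>150; px=blob(m,(250,170)); L=loc(px,.055+.014)
print("head x",L[:,0].min())
for x in(-65,-50,-30): s=L[abs(L[:,0]-x)<3,1]; print(x,s.min(),s.max(),(s.min()+s.max())/2)
print("pocket top edge/deck",loc([[250,114.5]],.005), "left,right",loc([[227.5,120],[276.5,120]],.005))
print("deck",loc([[36,102],[299,102]],.005))
E
```

```text
[[58, 100, 155], [60, 101, 155], [58, 99, 153], [57, 99, 153], [71, 94, 127], [88, 88, 89], [90, 89, 90], [90, 90, 92], [91, 90, 92], [87, 90, 92], [110, 119, 121], [191, 201, 202], [237, 240, 240], [239, 242, 242], [239, 242, 241]]
head x -74.4
-65 36.7 58.3 47.5
-50 36.8 58.1 47.45
-30 36.9 58.1 47.5
pocket top edge/deck [[-77.1  47.5   5. ]] left,right [[-74.   34.6   5. ]
 [-74.   62.6   5. ]]
deck [[-84.  -73.5   5. ]
 [-83.9  75.1   5. ]]
```

The key sits about 1 mm towards −y of its compartment and the rest agrees, so I'll shift by that and set it down.

```bash
cat >place.py <<'E'
from plan import *
from bench import robot,optics,ik
def put(F,x,dx,dy,h,fmax=5):
    F=(F[0]+F[1]@[dx,dy,0],F[1]); n=F[1][:,2]
    robot.move_straight(tcp(F,x,h+.012)[0],rate=.1); robot.dwell(.2)
    hit=robot.move_straight(tcp(F,x,h-.004)[0],rate=.02,max_force=fmax)
    p=robot.get_position(); print("hit",hit,"height",((p-F[0])@n-h)*1000,robot.get_wrist_force()@n,robot.get_t())
    return p,n
E
python3 - <<'E'
from place import *
p,n=put(KP,-.018,.0003,.0008,.005)
E
```

```text
hit True height 0.7854320852332918 7.264801747668681 9.525
```

```bash
python3 - <<'E'
from place import *
robot.ungrasp(); p=robot.get_position(); n=T[1][:,2]
robot.move_straight(p+.12*n,rate=.2); robot.move_ptp([.50,.13,.24],quat(down(1.57))); snap(robot,optics,"w4"); print(robot.get_t())
b=cv2.imread("pics/w4.png")[90:340,130:380]; cv2.imwrite("pics/w4c.png",cv2.resize(b,(500,500)))
robot.move_ptp(*tcp(B,.005,.08)); robot.move_straight(tcp(B,.005,.0045)[0],rate=.1)
robot.gripper_close(f_grip=60); print(robot.get_gripper_width(),robot.get_finger_force(),robot.get_t())
robot.move_straight(tcp(B,.005,.15)[0],rate=.2)
robot.move_ptp(*tcp(BP,.005,.06)); robot.dwell(.2); snap(robot,optics,"w5"); print(robot.get_gripper_width(),robot.get_position()-tcp(BP,.005,.06)[0],robot.get_t())
E
```

```text
11.7833
0.01974081007825004 59.270283579826355 14.9167
0.019941134718272725 [ 4.01878234e-04 -6.16096013e-04  3.73588200e-05] 17.3917
```

View pics/w4c.png

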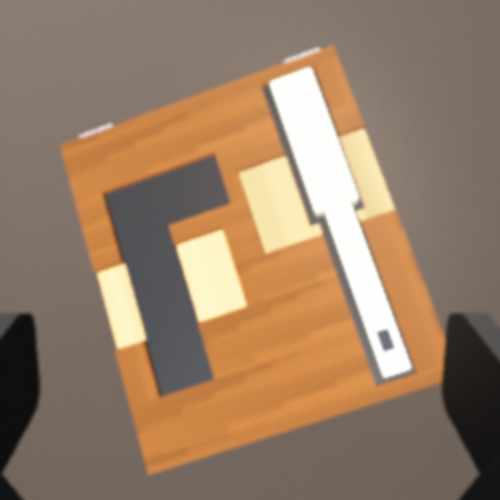

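View pics/w5.png

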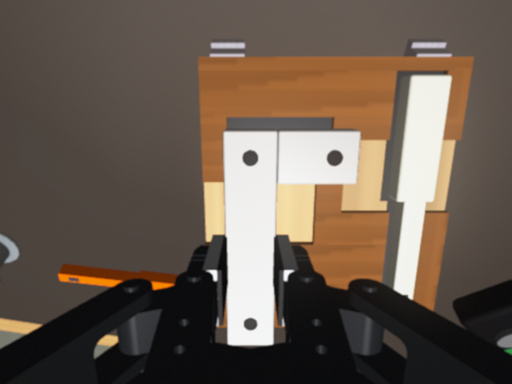

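The crop shows the key in its compartment, head low and tail high. View 5 shows the bracket held with its low edge at row 131, toe to col 358, and the compartment behind it at row 118, cols 227–333. I'll check both numerically.

```bash
python3 - <<'E'
from plan import *
o,R=T
def loc(C,uv,h): return ((cast(C,uv,o+R[:,2]*h,R[:,2])-o)@R*1000).round(1)
c,C=load("w4"); px=blob(c["color"].min(2)>150,(285,160))
for h in(.014,.0148):
    L=loc(C,px,h); ce,e,a,b=rect(L[:,:2]); e=e*np.sign(e[0]); print("key",ce,np.arctan2(e[1],e[0]),a,b)
c,C=load("w5"); px=blob(c["color"].min(2)>130,(235,200)); L=loc(C,px,.0555+.012)
print("low x",L[:,0].min(),"toe y",L[:,1].max())
for x in(-45,-38): s=L[abs(L[:,0]-x)<3,1]; print(x,s.min(),s.max())
for x in(-20,-10): s=L[abs(L[:,0]-x)<3,1]; print(x,s.min(),s.max(),(s.min()+s.max())/2)
for y in(-52,-38,-20,-10): s=L[abs(L[:,1]-y)<2,0]; print("y",y,s.min())
I=c["color"]; print(I[112:126,250].tolist()); print(I[124,222:232].tolist(),I[124,328:338].tolist())
print("pocket rim",loc(C,[[250,117.5],[227,124],[333,124]],.005)); print("deck",loc(C,[[199.5,58],[471,58]],.005))
E
```

```text
key [ 0.25 55.6 ] 0.0 151.1 35.8
key [ 0.39999219 55.54999219] 2.5296405e-08 150.79997 35.69999
low x -49.3 toe y 10.2
-45 -57.2 7.3
-38 -57.4 7.3
-20 -65.3 10.2 -27.549999999999997
-10 -65.2 -20.1 -42.650000000000006
y -52 -49.3
y -38 -49.3
y -20 -49.3
y -10 -49.3
[[59, 104, 162], [59, 104, 162], [59, 105, 163], [62, 108, 165], [67, 104, 154], [81, 97, 125], [88, 91, 98], [89, 88, 91], [91, 90, 93], [91, 90, 93], [91, 91, 93], [92, 92, 94], [93, 92, 94], [93, 92, 95]]
[[59, 106, 166], [58, 104, 165], [60, 106, 166], [58, 104, 163], [56, 91, 141], [69, 83, 107], [86, 87, 92], [89, 88, 90], [90, 88, 91], [90, 89, 92]] [[86, 86, 88], [87, 87, 90], [83, 84, 88], [69, 73, 83], [49, 61, 83], [50, 78, 117], [59, 99, 152], [63, 107, 165], [64, 109, 168], [64, 109, 166]]
pocket rim [[-52.4 -46.4   5. ]
 [-48.8 -59.6   5. ]
 [-48.7   1.2   5. ]]
deck [[-84.1 -74.1   5. ]
 [-84.   74.4   5. ]]
```

```bash
python3 - <<'E'
from plan import *
o,R=T
def loc(C,uv,h): return ((cast(C,uv,o+R[:,2]*h,R[:,2])-o)@R*1000).round(1)
def white(c): return (c["color"].min(2)>150)&(np.ptp(c["color"].astype(int),axis=2)<25)
c,C=load("w4"); px=blob(white(c),(285,160)); L=loc(C,px,.014); ce,e,a,b=rect(L[:,:2]); e=e*np.sign(e[0]); print("key",ce,np.arctan2(e[1],e[0]),a,b)
c,C=load("w5"); px=blob(white(c),(235,200)); L=loc(C,px,.0555+.012)
for x in(-45,-35): s=L[abs(L[:,0]-x)<3,1]; print(x,s.min(),s.max())
for x in(-20,-10): s=L[abs(L[:,0]-x)<3,1]; print(x,s.min(),s.max(),(s.min()+s.max())/2)
E
```

```text
key [ 0.55 49.1 ] 0.0 150.5 22.8
-45 -57.2 -3.0
-35 -57.0 -3.0
-20 -56.9 -35.9 -46.4
-10 -57.1 -35.8 -46.45
```

The key is seated and square. I'll shift the bracket 0.8 mm towards +y and set it down.

```bash
python3 - <<'E'
from place import *
p,n=put(BP,.005,0,.0008,.0045)
h=(p-BP[0])@n-.0045
if abs(h)<.0025:
    robot.ungrasp(); robot.move_straight(robot.get_position()+.12*n,rate=.2)
    robot.move_ptp([.50,.13,.24],quat(down(1.57))); snap(robot,optics,"w6"); print(robot.get_t())
    b=cv2.imread("pics/w6.png")[90:340,130:380]; cv2.imwrite("pics/w6c.png",cv2.resize(b,(500,500)))
    c,C=load("w6"); o,R=T; w=(c["color"].min(2)>150)&(np.ptp(c["color"].astype(int),axis=2)<25)
    for uv,t in(((285,160),.014),((205,220),.012)):
        L=(cast(C,blob(w,uv),o+R[:,2]*t,R[:,2])-o)@R*1000; ce,e,a,b=rect(L[:,:2]); e=e*np.sign(e[0]); print(ce,np.arctan2(e[1],e[0]),a,b)
E
```

```text
hit True height 0.9236396108842863 6.347641190271456 18.7583
20.95
[ 0.64102344 49.04432422] -0.0007305163 150.4592 22.593294
[ -0.06285937 -28.4115    ] 0.000264637 100.38488 55.654266
```

View pics/w6c.png

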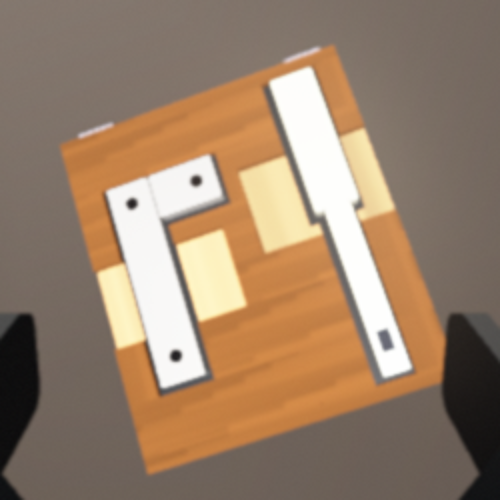

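Both parts lie seated, square and at the right spots: the key centred at (0.6, 49.0) mm and the bracket's outline at (-0.1, -28.4) mm in the tray's frame. The gripper is clear of everything.

```bash
python3 -c "
from bench import job
print(job.close_job())"
```

```text
the job is handed in; nothing more can be done
None
```

The key and the bracket each lie flat and released in their own compartments of the tray, and the job was handed in at about 21 s of the 51 s allowed; no verdict came back.

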